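Make up the two fitting kits for the junction boxes

TASK

Make up the two fitting kits on the white kit boards: on the long board the large brass gland, the grey terminal block and the brass locknut, on the short board the small brass gland and the steel stopping plug. Stand each part upright (the locknut flat) and centred, to about a centimetre, on the black mark of its own shape and size, with the terminal block turned to lie along its rectangle. Leave the round pressure gauge where it is.

Things in the scene. Friction and masses are not known exactly. Their poses are not given: they have to be found in the camera images.
- large_gland_center (a point): Large brass cable gland, loose, standing on the bench with its thread up: a hexagon 40 mm across flats (46 mm across corners) from 13 to 39 mm up, a round foot 39 mm in diameter below it and a round thread 30 mm in diameter above it, 56 mm tall in all, about 0.26 kg. Point: its centre, 28 mm above its underside; z up along its axis, two of the hexagon's flats face +y and -y.
- small_gland_center (a point): Small brass cable gland, loose, standing with its thread up: same form as the large one but a hexagon 26 mm across flats (30 mm across corners) from 10 to 29 mm up, foot 25 mm and thread 20 mm in diameter, 42 mm tall, about 0.1 kg. Point: its centre, 21 mm above its underside; z up, two flats face +y and -y.
- locknut_center (a point): Brass locknut, loose, lying flat: a hexagonal ring 50 mm across flats (58 mm across corners), 32 mm hole, 14 mm tall, about 0.09 kg; taken over its outer flats. Point: the middle of the hole, 7 mm above its underside; z up, two flats face +y and -y.
- plug_center (a point): Steel stopping plug, loose, standing: a plain round cylinder 32 mm in diameter and 44 mm tall with a small black hexagon socket in its top, about 0.15 kg. Point: its centre, 22 mm above its underside; z up.
- terminal_center (a point): Grey plastic terminal block, loose, standing on the bench: 60 mm long (its x), 30 mm wide (its y), 36 mm tall, two rows of four steel screws in its top, about 0.08 kg. Point: its centre, 18 mm above its underside; z up.
- long_board: Long white kit board, fixed, left or right of the stock: plate 245 mm (x) by 84 mm (y), 6 mm thick, no rim. Black marks at y = 0: large gland's hexagon (44 mm over flats) at x = -85 mm, terminal block's rectangle (66 mm along x, 36 mm) at x = 0, locknut's hexagonal ring (54 mm) at x = +85 mm; hexagon flats face +y and -y. Origin: centre of its underside, on the bench; z up.
- short_board: Short white kit board, fixed, on the other side of the stock: plate 165 mm (x) by 84 mm (y), 6 mm thick, no rim. Black marks at y = 0: small gland's hexagon (30 mm over flats, flats facing +y and -y) at x = -42.5 mm, plug's round disc (36 mm) at x = +42.5 mm. Origin: centre of its underside, on the bench; z up.
- gauge: Round pressure gauge, loose, lying face up among the stock: steel case 50 mm in diameter, 26 mm tall, white dial; to be left alone. Origin: centre of its underside.
There are look-alikes about, which are no part of the job. What is shaped like the part that bears plug_center but purple is not meant. Leave any green look-alike of the part that bears locknut_center alone.

How it is judged:
At the end, for the whole second after the job is handed in: Each of the five parts rests on its board on its own mark: within 12 mm of the mark's middle along each board axis, height within 5 mm, upright within 0.15 rad, at rest; the terminal block lies along its rectangle within 0.3 rad, either way round (x of large_gland_center in the frame of long_board between -0.097 and -0.073 m and y of large_gland_center in the frame of long_board between -0.012 and 0.012 m and z of large_gland_center in the frame of long_board between 0.029 and 0.039 m and angle between each of large_gland_center, terminal_center, locknut_center, small_gland_center, plug_center's own z axis and vertical below 0.15 rad and x of terminal_center in the frame of long_board between -0.012 and 0.012 m and y of terminal_center in the frame of long_board between -0.012 and 0.012 m and z of terminal_center in the frame of long_board between 0.019 and 0.029 m and x of locknut_center in the frame of long_board between 0.073 and 0.097 m and y of locknut_center in the frame of long_board between -0.012 and 0.012 m and z of locknut_center in the frame of long_board between 0.008 and 0.018 m and x of small_gland_center in the frame of short_board between -0.0545 and -0.0305 m and y of small_gland_center in the frame of short_board between -0.012 and 0.012 m and z of small_gland_center in the frame of short_board between 0.022 and 0.032 m and x of plug_center in the frame of short_board between 0.0305 and 0.0545 m and y of plug_center in the frame of short_board between -0.012 and 0.012 m and z of plug_center in the frame of short_board between 0.023 and 0.033 m and angle between the x axis of terminal_center and the x axis of long_board, either way round below 0.3 rad and linear speed of each of large_gland, terminal, locknut, small_gland, plug below 0.02 m/s); the robot touches nothing.
It fails at once if the pressure gauge is moved more than 25 mm (distance of gauge from where it was at the start of the episode above 0.025 m).
It also fails if it takes over 118 s, if anything falls off the work surface, if the arm or the gripper's body presses on something with over 40 N, if the wrist force passes 120 N, or if a joint passes its speed limit or range.

ROBOT

A 6-joint arm with a two-finger parallel gripper is mounted at the origin on the work surface. World frame = base frame: x ahead of the robot, y to its left, z up, the work surface at z = 0. Lengths are in m, angles in rad, forces in N, time in s.
With the tool pointing down it reaches from about 0.275 to 0.975 m from the base axis. Payload 8.4 kg.
Tool frame: the origin (TCP) lies midway between the tips of the shut fingers; the grasp point (between the pads) lies r.pinch_z behind it (r.pinch_z is the distance from the TCP to the grasp point, in m); z points along the fingers, y is the line along which they close (so a half turn about z gives the same grasp; the last joint's range is limited). The gripper opens to 92 mm and grips with 3 to 60 N. Pads are 20 mm wide; open, the fingers measure 128 mm over their backs; the gripper's body (75 mm by 189 mm) begins 69 mm behind the grasp point.
Start: joints at [-1.153, 0.353, 1.633, -0, 1.155, -0.002], TCP at [0.255, -0.571, 0.215] pointing down, gripper open.
Joint ranges: [-2.63, 2.63], [-0.92, 2.1], [0.06, 2.66], [-1.3, 4.44], [0, 2.69], [-3.02, 3.02]. Speed limits (rad/s): [2.22, 2.22, 2.79, 3.14, 3.14, 3.14].

INTERFACE

Orientations are given as a 3x3 rotation matrix whose columns are the frame's x, y, z axes.
In Python, from rig import r gives the robot as it stands.
- The arm moves only by the tool drive_tool, never from a script. Its argument "deltas" is a list of rows, each a list of 4 numbers: the shift along the tool's x, y, z in cm, then the turn about the tool's z in degrees. In form: [[x, y, z, spin], ...]. A call has 1 to 10 rows; each row shifts and turns the commanded pose from where the row before left it, along the tool's axes as they then stand; what a row does not reach is not made up. A row lasts 1/10 s, in which the tool goes at most 50 mm and 8.59 degrees, less where a joint would pass 70% of its speed; a pose out of reach is approached as far as the arm can. A call with a gripper value outside its range is refused whole. "fingers" is the finger opening in cm, from 0 to 9.19, set as the call begins (left out, the last holds). The fingers move at their own pace and stop on an object; "force" is the grip in N (left out, the last holds). Time passes only in rows, so rows that do not move let the fingers close. It gives the time, the measured TCP pose, the force, the opening and the grip force at its end, in the units of the state.
- r.get_state(): the state, without advancing time (a new reading comes with each control period).
- r.camera(name): name is "side" or "top"; returns a dict with "img" (420x560x3 uint8, red, green, blue), "fx", "fy", "cx", "cy" (pixels), "rvec" (rotation vector, rad) and "tvec" (3), from world to camera coordinates, as OpenCV has them. Camera axes: x right, y down, z forward; pixel columns grow to the right and rows downward; lengths in m; the calibration is good to about 2 mm. A picture is of the moment at which its call begins. There is no depth.
- r.job_done(): hands the job in; it is judged then, once.
Trained networks look in a picture, given as the dict that the camera call returned (one of the last four; its "shot" number tells which), for a name from the list of things; names that differ only in an ending like _2 or _b are one class to them, and where a whole thing is asked for, a point or a joint stands for the part that bears it (a point fixed in the world has none). Each returns a list of dicts, best first, with "p" (0 to 1); they miss things now and then, are a little off and sometimes report something else, mostly with a low value. They report only what shows in the picture. A call takes as long as a camera call. They do not tell look-alikes from the thing itself.
- r.boxes_of(thing, picture): "point" ([column, row] in pixels, amid what is visible of it).
The state is a dict: "time_s": time; "joint_pos": joint angles; "joint_vel": joint speeds; "tau": joint torques, N m; "ee_pos": TCP position; "orientation": TCP orientation; "ft_force": force on the tool from outside, world axes, zero at the start; "ft_torque": the same for the moment, N m; "width": opening from 0.0 (shut) to 1.0 (fully open); "finger_force": force on a finger pad.
Only numpy, scipy, OpenCV 4.12 (cv2) and the standard library are available. Lean on these libraries where they do the work, as an engineer would, in place of code of your own. Each camera call takes 0.05 s, during which the arm holds its last target. There are 200 camera calls.

## Working session

There is one attempt and no reset: what is moved stays moved. The work goes in short steps, Python scripts to look and compute and a tool call to move; the robot and the scene stay as the last step left them, time stands still between calls to the robot, and variables do not carry over. Pictures are saved under pics/ and viewed, at most 14 in all, crops included, and the job is handed in when it is done.

Besides the shell and the picture viewer there is one more tool, called as a command line: name --pt "numbers of a row" for each row, then --argument value for the rest. drive_tool: Moves the arm, as the interface text tells. Its arguments: {"type":"object","properties":{"deltas":{"type":"array"},"fingers":{"type":"number"},"force":{"type":"number"}},"required":["deltas"]}

```bash
ls; mkdir -p pics; python3 - <<'E'
from rig import r
import cv2,numpy as np
s=r.get_state();print(s['time_s'],s['ee_pos'],s['orientation'],r.pinch_z,s['width'])
for n in ['top','side']:
    c=r.camera(n);cv2.imwrite(f'pics/{n}0.png',c['img'][:,:,::-1])
    print(n,c['fx'],c['cx'],c['cy'],c['rvec'],c['tvec'])
    for t in ['large_gland_center','small_gland_center','locknut_center','plug_center','terminal_center','long_board','short_board','gauge']:
        print(t,[(np.round(d['point']).tolist(),round(d['p'],2)) for d in r.boxes_of(t,c)][:4])
E
```

```text
pics
0.0 [ 0.25454201 -0.57027011  0.21385681] [[ 9.13162533e-01  4.07595211e-01 -5.76462721e-04]
 [ 4.07595618e-01 -9.13161659e-01  1.26379753e-03]
 [-1.12858321e-05 -1.38901624e-03 -9.99999035e-01]] 0.0187 0.997116588487553
top 463.2207609777139 278.1403700033859 206.4929644222395 [ 2.2849248  -1.91554246  0.19595483] [-0.09004036  0.57408139  0.93236234]
large_gland_center [([319.0, 277.0], 0.7), ([281.0, 220.0], 0.68)]
small_gland_center [([238.0, 206.0], 0.6)]
locknut_center [([340.0, 171.0], 0.71), ([304.0, 150.0], 0.57)]
plug_center [([356.0, 266.0], 0.67), ([323.0, 277.0], 0.64)]
terminal_center [([225.0, 270.0], 0.58), ([329.0, 230.0], 0.47)]
long_board [([409.0, 265.0], 0.89)]
short_board [([166.0, 217.0], 0.96)]
gauge []
side 524.5081469999535 287.73989482691275 203.97325666203872 [ 0.36378472 -2.65433932  1.33755286] [0.58524024 0.1244141  0.94932183]
large_gland_center [([316.0, 215.0], 0.74)]
small_gland_center [([292.0, 247.0], 0.83)]
locknut_center [([230.0, 201.0], 0.85), ([265.0, 182.0], 0.79)]
plug_center [([367.0, 193.0], 0.78), ([362.0, 176.0], 0.64)]
terminal_center [([317.0, 214.0], 0.36)]
long_board [([358.0, 154.0], 0.65)]
short_board [([293.0, 324.0], 0.77)]
gauge [([326.0, 190.0], 0.87)]
```

View pics/top0.png

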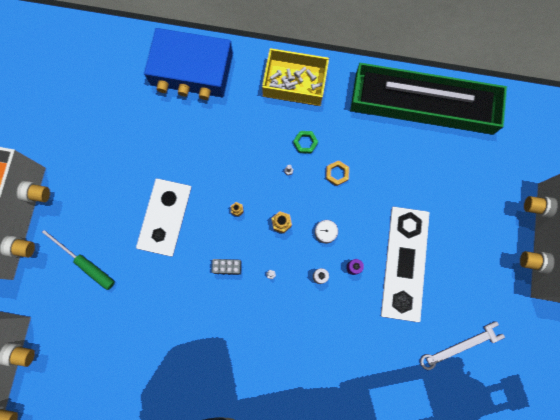

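View pics/side0.png

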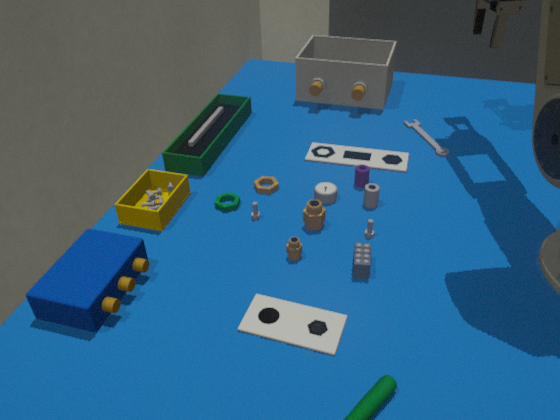

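```bash
cat > h.py <<'E'
import cv2,numpy as np
def cam(c):
    R=cv2.Rodrigues(np.array(c['rvec'],float))[0];K=np.array([[c['fx'],0,c['cx']],[0,c['fy'],c['cy']],[0,0,1.]])
    return K,R,np.array(c['tvec'],float)
def back(c,uv,z):
    K,R,t=cam(c);d=R.T@np.linalg.solve(K,[uv[0],uv[1],1]);o=-R.T@t
    return (o+d*(z-o[2])/d[2])[:2]
def ortho(c,z,x0,y0,w,h,s):
    # image: columns = -y (right), rows = -x (down); top-left is (x0 max, y0 max); s m/px
    K,R,t=cam(c);P=K@np.c_[R[:,:2],R[:,2]*z+t]
    A=np.array([[0,-s,x0],[-s,0,y0],[0,0,1.]])
    M=P@A
    return cv2.warpPerspective(c['img'],M,(w,h),flags=cv2.INTER_CUBIC|cv2.WARP_INVERSE_MAP)
def tri(cs,uvs):
    A=[];b=[]
    for c,uv in zip(cs,uvs):
        K,R,t=cam(c);P=K@np.c_[R,t]
        for i in range(2):
            q=P[i]-uv[i]*P[2];A.append(q[:3]);b.append(-q[3])
    return np.linalg.lstsq(np.array(A),np.array(b),rcond=None)[0]
E
python3 - <<'E'
from rig import r
from h import *
import pickle
c=r.camera('top');d=r.camera('side');pickle.dump((c,d),open('c0.pkl','wb'))
for c_ in (c,d):
    K,R,t=cam(c_);print('campos',-R.T@t)
P={'lg':((281,222),.04,(314,214)),'sg':((237,209),.03,(294,248)),'nut':((338,173),.014,(266,185)),'plug':((321,276),.044,(371,195)),'gauge':((326,231),.026,(326,191)),'term':((226,267),.036,(362,262)),'purple':((355,267),.044,(362,176)),'long':((407,265),.006,(357,157)),'short':((164,217),.006,(293,324)),'screw1':((289,170),.02,(255,211)),'screw2':((270,274),.02,(370,229))}
for k,(a,z,b) in P.items(): print(k,np.round(back(c,a,z),3),np.round(tri((c,d),(a,b)),3))
# board marks
hsv=cv2.cvtColor(c['img'],cv2.COLOR_RGB2HSV)
im=c['img'].astype(int)
for nm,(x,y,w,h) in {'long':(375,200,60,130),'short':(130,172,65,88)}.items():
    sub=im[y:y+h,x:x+w];blk=(sub.max(2)<70).astype('uint8')
    n,l,st,ce=cv2.connectedComponentsWithStats(blk)
    for i in range(1,n):
        if st[i,4]>60:
            cnt,_=cv2.findContours((l==i).astype('uint8'),cv2.RETR_EXTERNAL,cv2.CHAIN_APPROX_NONE)
            m=cv2.moments(cv2.convexHull(cnt[0]));u=(m['m10']/m['m00']+x,m['m01']/m['m00']+y)
            print(nm,np.round(u,1),st[i,4],np.round(back(c,u,.006),4))
E
```

```text
campos [ 0.38511285 -0.02149848  1.02868953]
campos [0.3544214  0.82307347 0.67537581]
lg [0.552 0.   ] [0.554 0.    0.027]
sg [0.565 0.101] [0.567 0.102 0.019]
nut [ 0.69  -0.107] [ 0.693 -0.108  0.003]
plug [ 0.453 -0.103] [ 0.454 -0.105  0.02 ]
gauge [ 0.552 -0.1  ] [ 0.552 -0.101  0.016]
term [0.437 0.099] [0.437 0.101 0.013]
purple [ 0.484 -0.171] [ 0.485 -0.174  0.019]
long [ 0.512 -0.288] [ 0.515 -0.291 -0.004]
short [0.523 0.261] [ 0.524  0.263 -0.003]
screw1 [0.676 0.003] [0.679 0.004 0.013]
screw2 [0.439 0.004] [0.439 0.004 0.015]
long [409.1 224.8] 260 [ 0.6016 -0.2823]
long [405.7 262.4] 410 [ 0.5169 -0.2849]
long [402.  301.5] 282 [ 0.4317 -0.2871]
short [168.4 198.1] 153 [0.5672 0.261 ]
short [158.1 234.4] 122 [0.4825 0.2652]
```

```bash
python3 - <<'E'
from h import *
import pickle
c,d=pickle.load(open('c0.pkl','rb'))
T=[('lg',.552,0,.039,),('sg',.565,.101,.029),('nut',.690,-.107,.014),('plug',.453,-.103,.044),('term',.437,.099,.036),('purple',.484,-.171,.044)]
tl=[]
for n,x,y,z in T:
    o=ortho(c,z,x+.0386,y+.0386,258,258,.0003)
    for k in range(0,258):
        pass
    cv2.line(o,(129,118),(129,140),(255,0,0),1);cv2.line(o,(118,129),(140,129),(255,0,0),1)
    cv2.putText(o,n,(5,20),0,.6,(255,255,255),1);tl.append(o)
cv2.imwrite('pics/m0.png',np.vstack([np.hstack(tl[:3]),np.hstack(tl[3:])])[:,:,::-1])
E
```

```text
(no output)
```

View pics/m0.png

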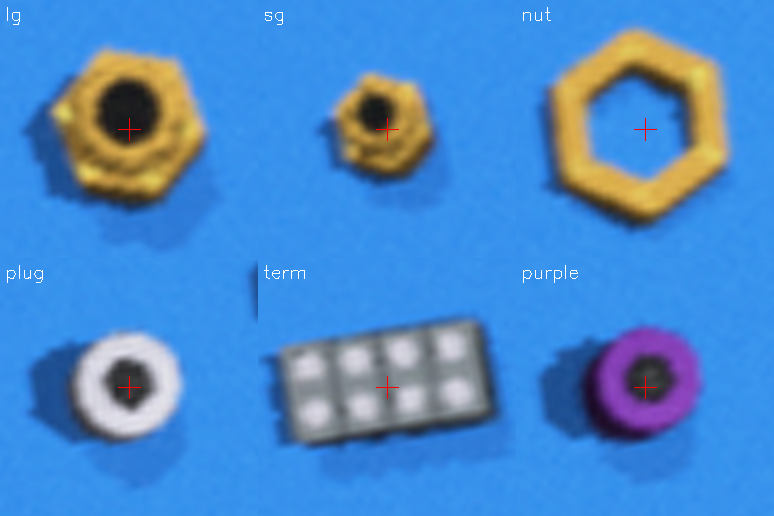

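```bash
cat >> h.py <<'E'
from scipy.optimize import minimize
def prism(n,rad,z0,z1,a0=0):
    a=a0+np.arange(n)*2*np.pi/n
    p=np.c_[rad*np.cos(a),rad*np.sin(a)]
    return [np.c_[p,np.full(n,z)] for z in (z0,z1)]
def hexa(f,z0,z1): return prism(6,f/3**.5,z0,z1)
def circ(d,z0,z1): return prism(32,d/2,z0,z1)
def box(a,b,z1):
    p=np.array([[a,b],[-a,b],[-a,-b],[a,-b]])/2
    return [np.c_[p,np.full(4,z)] for z in (0,z1)]
SH={'lg':[circ(.039,0,.013),hexa(.04,.013,.039),circ(.03,.039,.056)],'sg':[circ(.025,0,.01),hexa(.026,.01,.029),circ(.02,.029,.042)],
'nut':[hexa(.05,0,.014)],'plug':[circ(.032,0,.044)],'term':[box(.06,.03,.036)]}
def masks(img):
    h=cv2.cvtColor(img,cv2.COLOR_RGB2HSV);H,S,V=[h[...,i] for i in range(3)]
    brass=(H>8)&(H<32)&(S>90)&(V>60)
    notblue=((H<95)|(H>125)|(S<110))
    return brass,notblue
def fit(c,kind,p0,z=0.):
    K,R,t=cam(c);b,nb=masks(c['img']);m=(b if kind in('lg','sg','nut') else nb).astype('uint8')
    uv,_=cv2.projectPoints(np.array([[p0[0],p0[1],z+.02]]),R,t,K,None);u,v=uv[0,0].astype(int)
    w=45;y0,x0=max(v-w,0),max(u-w,0);m=m[y0:v+w,x0:u+w]
    n,l,st,ce=cv2.connectedComponentsWithStats(m)
    def rend(p):
        o=np.zeros((m.shape[0]*4,m.shape[1]*4),'uint8');cs,sn=np.cos(p[2]),np.sin(p[2]);Q=np.array([[cs,-sn],[sn,cs]])
        for seg in SH[kind]:
            pts=np.vstack(seg).copy();pts[:,:2]=pts[:,:2]@Q.T+p[:2];pts[:,2]+=z
            q=cv2.projectPoints(pts,R,t,K,None)[0][:,0]
            q=(q-[x0-.5,y0-.5])*4
            cv2.fillPoly(o,[np.round(cv2.convexHull(q.astype('float32'))*16).astype(int)],255,cv2.LINE_AA,4)
        return cv2.resize(o,(m.shape[1],m.shape[0]),interpolation=cv2.INTER_AREA)/255.
    best=max(range(1,n),key=lambda i:(rend(p0)*(l==i)).sum());mm=(l==best).astype('uint8')
    cn,_=cv2.findContours(mm,cv2.RETR_EXTERNAL,cv2.CHAIN_APPROX_NONE);cv2.drawContours(mm,cn,-1,1,-1)
    f=lambda p:np.abs(rend(p)-mm).sum()
    s=minimize(f,p0,method='Nelder-Mead',options=dict(initial_simplex=np.array(p0)+np.array([[0,0,0],[.006,0,0.05],[0,.006,-.05],[-.003,-.003,.2]]),xatol=1e-5,fatol=.01))
    return s.x,s.fun/mm.sum()
E
python3 - <<'E'
from h import *
import pickle
cs=pickle.load(open('c0.pkl','rb'))
for k,p in {'lg':(.554,0,np.radians(-9)-np.pi/6),'sg':(.566,.102,np.radians(-16)-np.pi/6),'nut':(.6915,-.106,np.radians(-24)-np.pi/6),'plug':(.453,-.103,0),'term':(.437,.1,np.radians(-81.4))}.items():
    for c in cs:
        x,e=fit(c,k,p);a=np.degrees(x[2])+(30 if k in('lg','sg','nut') else 0)
        print(k,np.round(x[:2],4),'flat/axis yaw %.1f'%a,'err %.2f'%e)
E
```

```text
lg [5.54e-01 2.00e-04] flat/axis yaw -8.1 err 0.17
lg [ 0.57   -0.0719] flat/axis yaw 14.4 err 7.94
sg [0.5679 0.103 ] flat/axis yaw -15.0 err 0.26
sg [0.574  0.0802] flat/axis yaw 16.7 err 3.93
nut [ 0.6929 -0.1054] flat/axis yaw -20.8 err 0.16
nut [ 0.6956 -0.1118] flat/axis yaw -22.7 err 0.58
plug [ 0.4546 -0.103 ] flat/axis yaw 3.7 err 0.10
plug [ 0.4545 -0.1031] flat/axis yaw 2.8 err 0.85
term [0.4397 0.1014] flat/axis yaw -81.6 err 0.13
term [0.4388 0.1012] flat/axis yaw -82.3 err 0.12
```

```bash
cat > go.py <<'E'
import sys,numpy as np
from rig import r
s=r.get_state();p=s['ee_pos'];R=s['orientation'];ph=np.degrees(np.arctan2(R[1,0],R[0,0]))
a=[float(v) for v in sys.argv[1:]]
print('t',s['time_s'],'p',np.round(p,4),'phi %.1f'%ph,'w %.3f'%s['width'])
while len(a)>=3:
    x,y,f=a[:3];a=a[3:]
    sp=-(f-ph);c,s_=np.cos(np.radians(f)),np.sin(np.radians(f));d=100*(np.array([x,y])-p[:2])
    print('spin %.1f, then tool x %.2f y %.2f cm'%(sp,c*d[0]+s_*d[1],s_*d[0]-c*d[1]))
    p=np.array([x,y]);ph=f
E
python3 go.py .692 -.1055 9 .6016 -.2823 9 .554 .0 22 .4317 -.2871 22 .4395 .1013 98.4 .5169 -.2849 1.6 .567 .103 15 .4825 .2652 15 .4546 -.103 20 .5672 .261 20
```

```text
t 1.0 p [ 0.2547 -0.5707  0.2146] phi 24.1 w 1.000
spin 15.1, then tool x 50.47 y -39.11 cm
spin -0.0, then tool x -11.69 y 16.05 cm
spin -13.0, then tool x 6.16 y -27.96 cm
spin -0.0, then tool x -22.09 y 22.04 cm
spin -76.4, then tool x 38.31 y 6.45 cm
spin 96.8, then tool x 6.66 y 38.82 cm
spin -13.4, then tool x 14.88 y -36.17 cm
spin -0.0, then tool x -3.96 y -17.85 cm
spin -5.0, then tool x -15.21 y 33.65 cm
spin -0.0, then tool x 23.03 y -30.35 cm
```

drive_tool --pt "0 0 0 7.5" --pt "0 0 0 7.6" --pt "2 -1.5 0 0" --pt "3.2 -2.5 0 0" --pt "3.2 -2.5 0 0" --pt "3.2 -2.5 0 0" --pt "3.2 -2.5 0 0" --pt "3.2 -2.5 0 0" --pt "3.2 -2.5 0 0" --pt "3.2 -2.5 0 0" --fingers 7 --force 25

```text
time_s: 2.0
ee_pos: [0.4672, -0.3438, 0.2147]
orientation: [[0.988, 0.156, 0.0], [0.156, -0.988, -0.0], [0.0, 0.0, -1.0]]
ft_force: [-0.4, -0.3, -0.2]
width: 0.758
finger_force: 0.0
```

drive_tool --pt "3.2 -2.5 0 0" --pt "3.2 -2.5 0 0" --pt "3.2 -2.5 0 0" --pt "3.2 -2.5 0 0" --pt "3.2 -2.5 1 0" --pt "3.2 -2.4 2 0" --pt "3 -2.3 2 0" --pt "1.8 -1.4 2 0" --pt "0 0 2 0" --pt "0 0 0 0"

```text
time_s: 3.0
ee_pos: [0.6727, -0.1229, 0.1214]
orientation: [[0.988, 0.157, -0.005], [0.157, -0.988, 0.001], [-0.005, -0.002, -1.0]]
ft_force: [-1.2, -1.1, 0.4]
width: 0.76
finger_force: 0.0
```

```bash
python3 go.py .692 -.1055 9
```

```text
t 3.0 p [ 0.6727 -0.1229  0.1214] phi 9.0 w 0.760
spin 0.0, then tool x 2.18 y -1.41 cm
```

drive_tool --pt "1.1 -0.7 0 0" --pt "1.1 -0.7 2 0" --pt "0 0 2 0" --pt "0 0 2 0" --pt "0 0 0 0" --pt "0 0 0 0"

```text
time_s: 3.6
ee_pos: [0.6948, -0.1069, 0.066]
orientation: [[0.988, 0.155, 0.001], [0.155, -0.988, -0.0], [0.001, 0.0, -1.0]]
ft_force: [0.8, 0.3, 0.7]
width: 0.763
finger_force: 0.0
```

```bash
python3 - <<'E'
from rig import r
from h import *
c=r.camera('top');o=ortho(c,.014,.76,-.03,500,450,.0003)
cv2.imwrite('pics/n1.png',o[:,:,::-1])
E
python3 go.py .692 -.1055 9
```

```text
t 3.65 p [ 0.6951 -0.107   0.0665] phi 8.9 w 0.769
spin -0.1, then tool x -0.28 y -0.20 cm
```

View pics/n1.png

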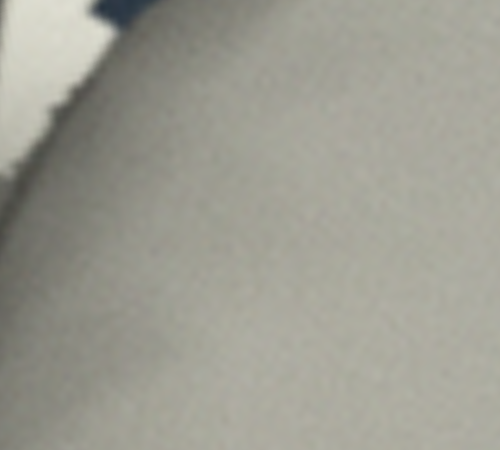

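drive_tool --pt "-0.3 -0.2 1 0" --pt "0 0 1.5 0" --pt "0 0 1.5 0" --pt "0 0 1.2 0" --pt "0 0 0.7 0" --pt "0 0 0.3 0" --pt "0 0 0 0" --pt "0 0 0 0"

```text
time_s: 4.45
ee_pos: [0.691, -0.1053, 0.0029]
orientation: [[0.988, 0.156, 0.001], [0.156, -0.988, -0.0], [0.001, 0.0, -1.0]]
ft_force: [1.4, -0.9, 0.4]
width: 0.762
finger_force: 0.0
```

drive_tool --pt "0 0 0 0" --pt "0 0 0 0" --pt "0 0 0 0" --pt "0 0 0 0" --pt "0 0 0 0" --pt "0 0 0 0" --fingers 4.6

```text
time_s: 5.05
ee_pos: [0.6909, -0.1052, 0.003]
orientation: [[0.988, 0.156, 0.001], [0.156, -0.988, -0.0], [0.001, 0.0, -1.0]]
ft_force: [-1.0, 1.1, 5.2]
width: 0.542
finger_force: 24.9
```

drive_tool --pt "0 0 -1 0" --pt "0 0 -2 0" --pt "-1 1.5 -2 0" --pt "-1.7 2.3 0 0" --pt "-1.8 2.5 0 0" --pt "-1.8 2.5 0 0" --pt "-1.8 2.5 0 0" --pt "-1.8 2.5 0 0" --pt "-1.2 1.6 0 0" --pt "-0.6 0.6 0 0"

```text
time_s: 6.05
ee_pos: [0.5991, -0.283, 0.0528]
orientation: [[0.988, 0.154, -0.0], [0.154, -0.988, -0.0], [-0.0, 0.0, -1.0]]
ft_force: [0.0, 0.4, 0.3]
width: 0.539
finger_force: 24.9
```

drive_tool --pt "0 0 0 0" --pt "0 0 0 0" --pt "0 0 0 0"

```text
time_s: 6.35
ee_pos: [0.6006, -0.2804, 0.0526]
orientation: [[0.988, 0.157, 0.0], [0.157, -0.988, 0.0], [0.0, -0.0, -1.0]]
ft_force: [-1.0, -0.9, -1.1]
width: 0.542
finger_force: 24.9
```

```bash
python3 go.py .6006 -.2823 9
```

```text
t 6.35 p [ 0.6006 -0.2804  0.0526] phi 9.0 w 0.542
spin 0.0, then tool x -0.03 y 0.19 cm
```

drive_tool --pt "0 0.2 1 0" --pt "0 0 1.5 0" --pt "0 0 1.0 0" --pt "0 0 0.5 0" --pt "0 0 0.3 0" --pt "0 0 0 0" --pt "0 0 0 0"

```text
time_s: 7.05
ee_pos: [0.6004, -0.2836, 0.0096]
orientation: [[0.988, 0.156, 0.0], [0.156, -0.988, -0.0], [0.0, 0.0, -1.0]]
ft_force: [1.4, 0.2, -0.8]
width: 0.542
finger_force: 24.9
```

drive_tool --pt "0 0 0 0" --pt "0 0 0 0" --pt "0 0 0 0" --pt "0 0 -1 0" --pt "0 0 -2 0" --pt "0 0 -3 -6.5" --pt "0 0 -3 -6.5" --pt "0 0 0 0" --fingers 6.5

```text
time_s: 7.85
ee_pos: [0.603, -0.2848, 0.1049]
orientation: [[0.926, 0.377, 0.007], [0.377, -0.926, -0.003], [0.005, 0.006, -1.0]]
ft_force: [-0.3, -0.3, -0.2]
width: 0.705
finger_force: 0.0
```

```bash
python3 go.py .554 .0 22
```

```text
t 7.85 p [ 0.603  -0.2848  0.1049] phi 22.1 w 0.705
spin 0.1, then tool x 6.12 y -28.24 cm
```

drive_tool --pt "0.4 -2 0 0" --pt "0.8 -3.5 0 0" --pt "0.8 -4 0 0" --pt "0.8 -4 0 0" --pt "0.8 -4 0 0" --pt "0.8 -4 0 0" --pt "0.8 -3.5 0 0" --pt "0.6 -2.2 0 0" --pt "0.3 -1 0 0" --pt "0 0 0 0"

```text
time_s: 8.85
ee_pos: [0.5505, 0.0022, 0.0991]
orientation: [[0.927, 0.375, -0.001], [0.375, -0.927, 0.0], [-0.001, -0.001, -1.0]]
ft_force: [-0.2, -0.2, 0.1]
width: 0.706
finger_force: 0.0
```

drive_tool --pt "0 0 0 0" --pt "0 0 0 0" --pt "0 0 0 0"

```text
time_s: 9.15
ee_pos: [0.5515, -0.0001, 0.0995]
orientation: [[0.928, 0.372, -0.0], [0.372, -0.928, -0.0], [-0.0, 0.0, -1.0]]
ft_force: [-0.1, -0.1, 0.7]
width: 0.707
finger_force: 0.0
```

```bash
python3 go.py .554 .0 22
```

```text
t 9.15 p [ 5.515e-01 -1.000e-04  9.950e-02] phi 21.9 w 0.707
spin -0.1, then tool x 0.24 y 0.08 cm
```

drive_tool --pt "0.2 0.1 1 0" --pt "0 0 2 0" --pt "0 0 2 0" --pt "0 0 2 0" --pt "0 0 1.2 0" --pt "0 0 0.7 0" --pt "0 0 0.3 0" --pt "0 0 0 0" --pt "0 0 0 0"

```text
time_s: 10.05
ee_pos: [0.5542, 0.0007, 0.0082]
orientation: [[0.927, 0.374, 0.001], [0.374, -0.927, 0.0], [0.001, 0.0, -1.0]]
ft_force: [-0.3, 0.0, 0.1]
width: 0.706
finger_force: 0.0
```

drive_tool --pt "0 0 0 0" --pt "0 0 0 0" --pt "0 0 0 0" --pt "0 0 0 0" --pt "0 0 0 0" --pt "0 0 0 0" --fingers 3.5

```text
time_s: 10.65
ee_pos: [0.5537, 0.0008, 0.0079]
orientation: [[0.928, 0.374, 0.0], [0.374, -0.928, 0.0], [0.0, -0.0, -1.0]]
ft_force: [-1.3, 2.4, 5.0]
width: 0.431
finger_force: 25.0
```

drive_tool --pt "0 0 -1 0" --pt "0 0 -2.5 0" --pt "0 0 -3 0" --pt "0 0 -2.5 0" --pt "-1 1 -1 0" --pt "-2 2 0 0" --pt "-2.6 2.6 0 0" --pt "-2.6 2.6 0 0" --pt "-2.6 2.6 0 0" --pt "-2.6 2.6 0 0"

```text
time_s: 11.65
ee_pos: [0.4775, -0.1752, 0.1071]
orientation: [[0.927, 0.374, -0.001], [0.374, -0.927, 0.0], [-0.001, -0.001, -1.0]]
ft_force: [0.5, -0.5, -3.5]
width: 0.434
finger_force: 25.0
```

drive_tool --pt "-2.6 2.6 0 0" --pt "-2.6 2.6 0 0" --pt "-2 2 0 0" --pt "-1.1 1.1 0 0" --pt "-0.4 0.4 0 0" --pt "0 0 0 0" --pt "0 0 0 0" --pt "0 0 0 0"

```text
time_s: 12.45
ee_pos: [0.4316, -0.2859, 0.1075]
orientation: [[0.927, 0.375, -0.0], [0.375, -0.927, 0.0], [-0.0, -0.0, -1.0]]
ft_force: [0.1, -0.2, -3.4]
width: 0.434
finger_force: 25.0
```

```bash
python3 go.py .4317 -.2871 22
```

```text
t 12.45 p [ 0.4316 -0.2859  0.1075] phi 22.0 w 0.434
spin 0.0, then tool x -0.04 y 0.11 cm
```

drive_tool --pt "0 0.1 1 0" --pt "0 0 2 0" --pt "0 0 2 0" --pt "0 0 2 0" --pt "0 0 1.2 0" --pt "0 0 0.7 0" --pt "0 0 0.35 0" --pt "0 0 0 0" --pt "0 0 0 0"

```text
time_s: 13.35
ee_pos: [0.4321, -0.2881, 0.0156]
orientation: [[0.927, 0.374, 0.001], [0.374, -0.927, -0.001], [0.001, 0.001, -1.0]]
ft_force: [0.5, -0.4, -2.1]
width: 0.435
finger_force: 25.0
```

drive_tool --pt "0 0 0 0" --pt "0 0 0 0" --pt "0 0 0 0" --pt "0 0 -1 0" --pt "0 0 -2 0" --pt "0 0 -3 0" --pt "0 0 -3 0" --pt "0 0 -1 -8" --pt "0 0 0 -8" --pt "0 0 0 -8" --fingers 6

```text
time_s: 14.35
ee_pos: [0.4321, -0.2881, 0.1167]
orientation: [[0.691, 0.723, 0.002], [0.723, -0.691, -0.001], [0.0, 0.002, -1.0]]
ft_force: [0.0, -0.8, 0.0]
width: 0.651
finger_force: 0.0
```

drive_tool --pt "0 0 0 -8.5" --pt "0 0 0 -8.5" --pt "0 0 0 -8.5" --pt "0 0 0 -8.5" --pt "0 0 0 -8.5" --pt "0 0 0 -8.5" --pt "0 0 0 0" --pt "0 0 0 0"

```text
time_s: 15.15
ee_pos: [0.4317, -0.2879, 0.1156]
orientation: [[-0.117, 0.993, 0.0], [0.993, 0.117, -0.0], [-0.0, 0.0, -1.0]]
ft_force: [0.1, 0.6, -1.2]
width: 0.654
finger_force: 0.0
```

```bash
python3 go.py .4395 .1013 98.4
```

```text
t 15.15 p [ 0.4317 -0.2879  0.1156] phi 96.7 w 0.654
spin -1.7, then tool x 38.39 y 6.45 cm
```

drive_tool --pt "0 0 0 -1.7" --pt "2 0.4 0 0" --pt "4 0.65 0 0" --pt "4.4 0.75 0 0" --pt "4.5 0.75 0 0" --pt "4.5 0.75 0 0" --pt "4.5 0.75 0 0" --pt "4.5 0.75 0 0" --pt "4 0.65 0 0" --pt "3.3 0.5 0 0"

```text
time_s: 16.15
ee_pos: [0.4366, 0.0762, 0.1154]
orientation: [[-0.15, 0.989, 0.0], [0.989, 0.15, 0.0], [0.0, 0.001, -1.0]]
ft_force: [-0.3, -0.1, -0.4]
width: 0.656
finger_force: 0.0
```

drive_tool --pt "2 0.4 0 0" --pt "0.7 0.1 0 0" --pt "0 0 1 0" --pt "0 0 1 0" --pt "0 0 0 0" --pt "0 0 0 0"

```text
time_s: 16.75
ee_pos: [0.4372, 0.1005, 0.0945]
orientation: [[-0.149, 0.989, -0.001], [0.989, 0.149, -0.0], [-0.0, -0.002, -1.0]]
ft_force: [0.1, -0.4, 0.1]
width: 0.654
finger_force: 0.0
```

```bash
python3 go.py .4395 .1013 98.4
```

```text
t 16.75 p [0.4372 0.1005 0.0945] phi 98.6 w 0.654
spin 0.2, then tool x 0.04 y 0.24 cm
```

drive_tool --pt "0 0.2 1 0" --pt "0 0 2 0" --pt "0 0 2 0" --pt "0 0 1.8 0" --pt "0 0 1.1 0" --pt "0 0 0.6 0" --pt "0 0 0.3 0" --pt "0 0 0 0" --pt "0 0 0 0"

```text
time_s: 17.65
ee_pos: [0.44, 0.1019, 0.0075]
orientation: [[-0.15, 0.989, 0.001], [0.989, 0.15, 0.0], [0.0, 0.001, -1.0]]
ft_force: [0.2, -0.2, -0.0]
width: 0.657
finger_force: 0.0
```

drive_tool --pt "0 0 0 0" --pt "0 0 0 0" --pt "0 0 0 0" --pt "0 0 0 0" --pt "0 0 0 0" --pt "0 0 0 0" --pt "0 0 0 0" --fingers 2.5

```text
time_s: 18.35
ee_pos: [0.4397, 0.1018, 0.0072]
orientation: [[-0.15, 0.989, 0.0], [0.989, 0.15, 0.0], [0.0, 0.0, -1.0]]
ft_force: [-0.8, 0.8, 4.7]
width: 0.325
finger_force: 25.0
```

drive_tool --pt "0 0 -1 0" --pt "0 0 -2.5 0" --pt "0 0 -3 0" --pt "0 0 -2.5 0" --pt "0 0 -1 8" --pt "0 0 0 8" --pt "0 0 0 8.5" --pt "0 0 0 8.5" --pt "0 0 0 8.5" --pt "0 0 0 8.5"

```text
time_s: 19.35
ee_pos: [0.4395, 0.1018, 0.1076]
orientation: [[0.665, 0.747, 0.0], [0.747, -0.665, 0.0], [0.0, 0.0, -1.0]]
ft_force: [-0.2, -0.8, -1.1]
width: 0.327
finger_force: 25.0
```

drive_tool --pt "0 0 0 8.5" --pt "0 0 0 8.5" --pt "0 0 0 8.5" --pt "0 0 0 8.5" --pt "0 0 0 8.5" --pt "0 0 0 4.5" --pt "0 0 0 0" --pt "0 0 0 0"

```text
time_s: 20.15
ee_pos: [0.4395, 0.1018, 0.1074]
orientation: [[1.0, 0.031, 0.0], [0.031, -1.0, 0.0], [0.0, -0.0, -1.0]]
ft_force: [-0.0, -0.7, -0.7]
width: 0.326
finger_force: 25.0
```

```bash
python3 go.py .5169 -.2849 1.6
```

```text
t 20.15 p [0.4395 0.1018 0.1074] phi 1.8 w 0.326
spin 0.2, then tool x 6.65 y 38.87 cm
```

drive_tool --pt "0.3 2 0 0" --pt "0.6 3.5 0 0" --pt "0.7 4 0 0" --pt "0.75 4.4 0 0" --pt "0.75 4.4 0 0" --pt "0.75 4.4 0 0" --pt "0.75 4.4 0 0" --pt "0.75 4.4 0 0" --pt "0.6 3.7 0 0" --pt "0.4 2.3 0 0"

```text
time_s: 21.15
ee_pos: [0.5142, -0.274, 0.1072]
orientation: [[1.0, 0.03, 0.001], [0.03, -1.0, -0.001], [0.001, 0.001, -1.0]]
ft_force: [0.7, 0.9, -0.3]
width: 0.326
finger_force: 25.0
```

drive_tool --pt "0.2 1 0 0" --pt "0.1 0.4 0 0" --pt "0 0 0 0" --pt "0 0 0 0" --pt "0 0 0 0"

```text
time_s: 21.65
ee_pos: [0.5172, -0.2839, 0.1071]
orientation: [[1.0, 0.03, -0.0], [0.03, -1.0, 0.0], [-0.0, -0.0, -1.0]]
ft_force: [0.3, 0.3, -0.9]
width: 0.323
finger_force: 25.0
```

```bash
python3 go.py .5169 -.2849 1.6
```

```text
t 21.65 p [ 0.5172 -0.2839  0.1071] phi 1.7 w 0.323
spin 0.1, then tool x -0.03 y 0.09 cm
```

Target TCP z ≈ .0138: down 9.3 cm. Open to 6 and leave.

drive_tool --pt "0 0.1 1 0" --pt "0 0 2 0" --pt "0 0 2 0" --pt "0 0 2 0" --pt "0 0 1.2 0" --pt "0 0 0.7 0" --pt "0 0 0.35 0" --pt "0 0 0 0" --pt "0 0 0 0"

```text
time_s: 22.55
ee_pos: [0.5178, -0.2863, 0.0152]
orientation: [[1.0, 0.029, 0.001], [0.029, -1.0, -0.001], [0.001, 0.001, -1.0]]
ft_force: [0.5, -0.4, -0.0]
width: 0.323
finger_force: 25.0
```

drive_tool --pt "0 0 0 0" --pt "0 0 0 0" --pt "0 0 0 0" --pt "0 0 -1 0" --pt "0 0 -2 0" --pt "0 0 -3 0" --pt "0 0 -3 0" --pt "0 0 0 -6.7" --pt "0 0 0 -6.7" --pt "0 0 0 0" --fingers 5

```text
time_s: 23.55
ee_pos: [0.5176, -0.2862, 0.1057]
orientation: [[0.965, 0.261, 0.001], [0.261, -0.965, -0.001], [0.001, 0.001, -1.0]]
ft_force: [0.2, 0.2, -0.0]
width: 0.543
finger_force: 0.0
```

```bash
python3 go.py .567 .103 15
```

```text
t 23.55 p [ 0.5176 -0.2862  0.1057] phi 15.2 w 0.543
spin 0.2, then tool x 14.85 y -36.32 cm
```

drive_tool --pt "0.8 -2 0 0" --pt "1.4 -3.4 0 0" --pt "1.6 -4 0 0" --pt "1.7 -4.1 0 0" --pt "1.7 -4.1 0 0" --pt "1.7 -4.1 0 0" --pt "1.7 -4.1 0 0" --pt "1.6 -4 0 0" --pt "1.4 -3.4 0 0" --pt "0.9 -2.1 0 0"

```text
time_s: 24.55
ee_pos: [0.5657, 0.0951, 0.1049]
orientation: [[0.966, 0.257, 0.0], [0.257, -0.966, 0.0], [0.0, -0.0, -1.0]]
ft_force: [0.3, -0.9, -0.1]
width: 0.545
finger_force: 0.0
```

drive_tool --pt "0.3 -1 0 0" --pt "0 0 0 0" --pt "0 0 0 0" --pt "0 0 0 0"

```text
time_s: 24.95
ee_pos: [0.5658, 0.1016, 0.1046]
orientation: [[0.966, 0.258, -0.0], [0.258, -0.966, -0.0], [-0.0, 0.0, -1.0]]
ft_force: [-0.5, -0.4, 0.4]
width: 0.547
finger_force: 0.0
```

```bash
python3 go.py .567 .103 15
```

```text
t 24.95 p [0.5658 0.1016 0.1046] phi 15.0 w 0.547
spin -0.0, then tool x 0.15 y -0.10 cm
```

drive_tool --pt "0.1 -0.1 1 0" --pt "0 0 2 0" --pt "0 0 2.5 0" --pt "0 0 2.3 0" --pt "0 0 1.3 0" --pt "0 0 0.7 0" --pt "0 0 0.3 0" --pt "0 0 0 0" --pt "0 0 0 0"

```text
time_s: 25.85
ee_pos: [0.5673, 0.1042, 0.0043]
orientation: [[0.966, 0.26, 0.001], [0.26, -0.966, 0.0], [0.001, 0.0, -1.0]]
ft_force: [0.4, 0.6, -0.6]
width: 0.543
finger_force: 0.0
```

drive_tool --pt "0 0 0 0" --pt "0 0 0 0" --pt "0 0 0 0" --pt "0 0 0 0" --pt "0 0 0 0" --pt "0 0 0 0" --fingers 2.1

```text
time_s: 26.45
ee_pos: [0.5669, 0.1042, 0.0039]
orientation: [[0.966, 0.26, 0.0], [0.26, -0.966, 0.0], [0.0, -0.0, -1.0]]
ft_force: [-1.5, 0.8, 6.4]
width: 0.283
finger_force: 25.0
```

```bash
python3 go.py .4825 .2652 15
```

```text
t 26.45 p [0.5669 0.1042 0.0039] phi 15.1 w 0.283
spin 0.1, then tool x -3.98 y -17.74 cm
```

drive_tool --pt "0 0 -1 0" --pt "0 0 -2.5 0" --pt "0 0 -2.5 0" --pt "-0.4 -1.5 0 0" --pt "-0.7 -3 0 0" --pt "-0.8 -3.5 0 0" --pt "-0.8 -3.5 0 0" --pt "-0.7 -3.1 0 0" --pt "-0.4 -2 0 0" --pt "-0.2 -1.1 0 0"

```text
time_s: 27.45
ee_pos: [0.4802, 0.2662, 0.063]
orientation: [[0.965, 0.261, -0.001], [0.261, -0.965, -0.0], [-0.001, 0.0, -1.0]]
ft_force: [-0.0, 0.4, -1.2]
width: 0.281
finger_force: 25.0
```

drive_tool --pt "0 0 0 0" --pt "0 0 0 0" --pt "0 0 0 0"

```text
time_s: 27.75
ee_pos: [0.4824, 0.2639, 0.0635]
orientation: [[0.966, 0.259, -0.0], [0.259, -0.966, -0.0], [-0.0, 0.0, -1.0]]
ft_force: [-0.3, -0.2, -0.6]
width: 0.278
finger_force: 25.0
```

```bash
python3 go.py .4825 .2652 15
```

```text
t 27.75 p [0.4824 0.2639 0.0635] phi 15.0 w 0.278
spin 0.0, then tool x 0.04 y -0.13 cm
```

Target z ≈ .0105: down 5.3 cm.

drive_tool --pt "0 -0.1 1 0" --pt "0 0 1.6 0" --pt "0 0 1.3 0" --pt "0 0 0.7 0" --pt "0 0 0.4 0" --pt "0 0 0.3 0" --pt "0 0 0 0" --pt "0 0 0 0"

```text
time_s: 28.55
ee_pos: [0.4821, 0.2658, 0.0109]
orientation: [[0.966, 0.26, 0.0], [0.26, -0.966, 0.0], [0.001, -0.0, -1.0]]
ft_force: [-0.2, -0.2, -0.5]
width: 0.284
finger_force: 25.0
```

drive_tool --pt "0 0 0 0" --pt "0 0 0 0" --pt "0 0 0 0" --pt "0 0 -1 0" --pt "0 0 -2 0" --pt "0 0 -3 0" --pt "0 0 -3 0" --pt "0 0 0 0" --pt "0 0 0 0" --fingers 5

```text
time_s: 29.45
ee_pos: [0.4823, 0.2659, 0.1016]
orientation: [[0.966, 0.26, 0.002], [0.26, -0.966, 0.001], [0.002, -0.001, -1.0]]
ft_force: [0.2, 1.0, 0.3]
width: 0.541
finger_force: 0.0
```

```bash
python3 go.py .4546 -.103 15
```

```text
t 29.45 p [0.4823 0.2659 0.1016] phi 15.1 w 0.541
spin 0.1, then tool x -12.22 y 34.91 cm
```

drive_tool --pt "-0.7 2 0 0" --pt "-1.2 3.4 0 0" --pt "-1.4 4 0 0" --pt "-1.4 4 0 0" --pt "-1.4 4 0 0" --pt "-1.4 4 0 0" --pt "-1.4 4 0 0" --pt "-1.3 3.8 0 0" --pt "-1.1 3.1 0 0" --pt "-0.6 1.7 0 0"

```text
time_s: 30.45
ee_pos: [0.4539, -0.0957, 0.0996]
orientation: [[0.966, 0.258, -0.002], [0.258, -0.966, 0.0], [-0.002, -0.001, -1.0]]
ft_force: [-0.5, -0.2, -0.4]
width: 0.543
finger_force: 0.0
```

drive_tool --pt "-0.3 0.9 0 0" --pt "0 0 0 0" --pt "0 0 0 0" --pt "0 0 0 0"

```text
time_s: 30.85
ee_pos: [0.4546, -0.1022, 0.1004]
orientation: [[0.965, 0.261, -0.0], [0.261, -0.965, 0.0], [-0.0, -0.0, -1.0]]
ft_force: [0.0, 0.1, 0.5]
width: 0.545
finger_force: 0.0
```

```bash
python3 go.py .4546 -.103 15
```

```text
t 30.85 p [ 0.4546 -0.1022  0.1004] phi 15.1 w 0.545
spin 0.1, then tool x -0.02 y 0.08 cm
```

drive_tool --pt "0 0.1 1 0" --pt "0 0 2 0" --pt "0 0 2.5 0" --pt "0 0 2 0" --pt "0 0 1.2 0" --pt "0 0 0.6 0" --pt "0 0 0.2 0" --pt "0 0 0 0" --pt "0 0 0 0"

```text
time_s: 31.75
ee_pos: [0.4555, -0.1042, 0.0062]
orientation: [[0.966, 0.26, 0.001], [0.26, -0.966, -0.0], [0.001, 0.001, -1.0]]
ft_force: [1.4, 0.1, -1.2]
width: 0.543
finger_force: 0.0
```

drive_tool --pt "0 0 0 0" --pt "0 0 0 0" --pt "0 0 0 0" --pt "0 0 0 0" --pt "0 0 0 0" --pt "0 0 0 0" --fingers 2.7

```text
time_s: 32.35
ee_pos: [0.4551, -0.1041, 0.006]
orientation: [[0.966, 0.26, 0.0], [0.26, -0.966, -0.0], [0.0, 0.0, -1.0]]
ft_force: [-0.2, 1.4, 7.3]
width: 0.345
finger_force: 25.0
```

```bash
python3 go.py .5672 .261 15
```

```text
t 32.35 p [ 0.4551 -0.1041  0.006 ] phi 15.1 w 0.345
spin 0.1, then tool x 20.28 y -32.36 cm
```

drive_tool --pt "0 0 -1 0" --pt "0 0 -2.5 0" --pt "0 0 -2.5 0" --pt "1.2 -2 -1 0" --pt "2 -3.2 0 0" --pt "2.4 -3.8 0 0" --pt "2.5 -4 0 0" --pt "2.5 -4 0 0" --pt "2.5 -4 0 0" --pt "2.5 -4 0 0"

```text
time_s: 33.35
ee_pos: [0.5408, 0.1798, 0.0762]
orientation: [[0.966, 0.26, 0.0], [0.26, -0.966, -0.0], [0.0, 0.0, -1.0]]
ft_force: [-0.2, -0.2, -0.9]
width: 0.344
finger_force: 25.0
```

drive_tool --pt "2.3 -3.7 0 0" --pt "1.5 -2.4 0 0" --pt "0.8 -1.2 0 0" --pt "0 0 0 0" --pt "0 0 0 0" --pt "0 0 0 0"

```text
time_s: 33.95
ee_pos: [0.5655, 0.2586, 0.0755]
orientation: [[0.966, 0.259, -0.001], [0.259, -0.966, -0.001], [-0.001, 0.0, -1.0]]
ft_force: [0.3, 0.3, -0.8]
width: 0.342
finger_force: 25.0
```

```bash
python3 go.py .5672 .261 15
```

```text
t 33.95 p [0.5655 0.2586 0.0755] phi 15.0 w 0.342
spin -0.0, then tool x 0.23 y -0.19 cm
```

Target z ≈ .0125: down 6.3 cm; then rise and swing away for a look.

drive_tool --pt "0.2 -0.2 1 0" --pt "0 0 2 0" --pt "0 0 1.6 0" --pt "0 0 0.9 0" --pt "0 0 0.5 0" --pt "0 0 0.25 0" --pt "0 0 0 0" --pt "0 0 0 0"

```text
time_s: 34.75
ee_pos: [0.5679, 0.263, 0.0136]
orientation: [[0.966, 0.26, 0.001], [0.26, -0.966, 0.0], [0.001, -0.0, -1.0]]
ft_force: [0.5, 0.5, -0.5]
width: 0.344
finger_force: 25.0
```

drive_tool --pt "0 0 0 0" --pt "0 0 0 0" --pt "0 0 0 0" --pt "0 0 -1 0" --pt "0 0 -2 0" --pt "0 0 -3 0" --pt "0 0 -4 0" --pt "0 0 -4 0" --pt "0 0 -2 0" --pt "0 0 0 0" --fingers 5

```text
time_s: 35.75
ee_pos: [0.5695, 0.2637, 0.1776]
orientation: [[0.966, 0.26, 0.006], [0.26, -0.966, 0.003], [0.007, -0.001, -1.0]]
ft_force: [-0.2, -0.6, -0.4]
width: 0.545
finger_force: 0.0
```

drive_tool --pt "-2 -3 0 0" --pt "-3 -3.5 0 0" --pt "-3 -3.5 0 0" --pt "-3 -3.5 0 0" --pt "-3 -3.5 0 0" --pt "-3 -3.5 0 0" --pt "-3 -3.5 0 0" --pt "-3 -3.5 0 0" --pt "0 0 0 0" --pt "0 0 0 0"

```text
time_s: 36.75
ee_pos: [0.2731, 0.4684, 0.1724]
orientation: [[0.965, 0.262, -0.0], [0.262, -0.965, -0.001], [-0.001, 0.001, -1.0]]
ft_force: [0.7, 0.3, -0.3]
width: 0.541
finger_force: 0.0
```

```bash
python3 - <<'E'
from rig import r
from h import *
import pickle
c=r.camera('top');d=r.camera('side');pickle.dump((c,d),open('c1.pkl','wb'));print(r.get_state()['time_s'])
cv2.imwrite('pics/side1.png',d['img'][:,:,::-1])
o1=ortho(c,.006,.66,-.23,300,560,.0005);o2=ortho(c,.006,.66,.34,400,560,.0005)
cv2.imwrite('pics/b1.png',np.hstack([o2,o1])[:,:,::-1])
for k,p in {'lg':(.4317,-.2871,np.radians(-8)-np.pi/6),'sg':(.4825,.265,np.radians(-16)-np.pi/6),'nut':(.6016,-.2823,np.radians(-21)-np.pi/6),}.items():
    x,e=fit(c,k,p,.006);print(k,np.round(x[:2],4),'err %.2f'%e)
E
```

```text
36.85
lg [ 0.4339 -0.291 ] err 0.17
sg [0.4827 0.2641] err 0.16
nut [ 0.6038 -0.2853] err 0.09
```

View pics/b1.png

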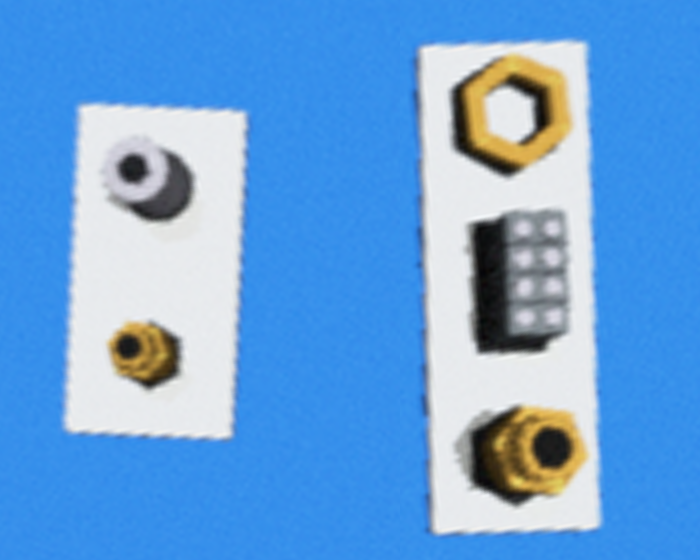

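View pics/side1.png

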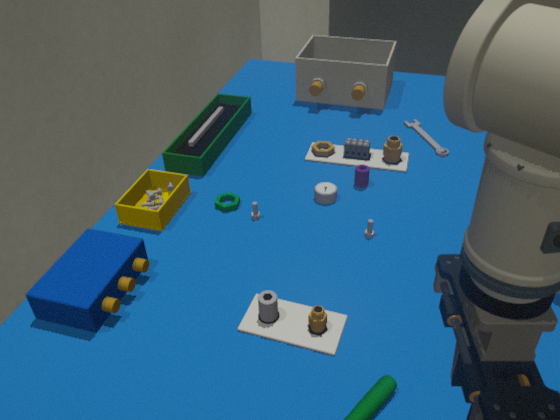

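```bash
python3 -c "
from rig import r
print(r.job_done())"
```

```text
the job is handed in; nothing more can be done
None
```

I stood all five parts on their own marks and handed the job in at about 37 s of the 118 s allowed; no verdict came back. By the last camera check the three brass parts are within about 4 mm of centre, the terminal block and plug look centred by eye, and the gauge was not touched.

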